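# Free the stuck taper arbor of the shell polisher

### The job

Take the polishing arbor off the green spindle: push the red-handled pin down through the small access hole to trip the hidden catch, put the pin back in its yellow block, then twist the stuck arbor anticlockwise (seen from above) until you feel that its taper has let go and pull it straight up and out. Twisted too far it binds again, so try it with a light pull as you go. Set the arbor upright in the wooden stand, wheel resting on the rim, and leave everything else on the bench where it is.

Things in the scene. Friction and masses are not known exactly. Their poses are not given: they have to be found in the camera images.
- spindle: Green cast housing of the polisher, fixed to the bench, 150 (its x) by 210 (its y) by 90 mm high. Origin on the bench on the vertical spindle axis, z up; the housing spans x -75..75 and y -130..80 mm. On its deck stands a steel nose ring, 80 mm outside diameter; the arbor's taper sits in it.
- arbor: Steel taper arbor, 144 mm long, about 0.4 kg; origin at the centre of the taper's lower end, z up along it. Taper 20 mm diameter at z 0, 32 mm at z 60; two dogs 9 mm wide reach to 28 mm radius along x and -x at z 60..68; blue wheel 84 mm diameter at z 78..104; brass grip block above. At the start it is seated, origin 30 mm over the bench, its x along the spindle's x.
- grip_block (a point): Centre of the arbor's brass grip block: 40 mm along the arbor's x, 24 mm along its y (grip it across the 24 mm), 40 mm high, on top of the wheel; arbor z 104..144. This point is at arbor z 124 mm, on the axis.
- nose (a point): Mouth of the nose, on the spindle axis, 105.5 mm over the bench. The arbor cannot turn clockwise, nor anticlockwise until the catch is tripped; then it turns anticlockwise stiffly (about 0.1 N m) to a hard stop at 1.75 rad, and can be turned back. A pull lifts it only some 1.5 mm, except at the one angle where it comes free.
- seat_axis (a point): A point on the spindle axis at the seat, 90 mm over the bench. The angle where the taper lets go is unseen and differs every time: 0.6 to 1.35 rad anticlockwise from the start. There, and for about 0.15 rad either side, the arbor lifts freely; pull straight up by 80 mm or more before moving aside. Short of it or beyond it, it stays captive.
- access_hole (a point): Centre of the mouth of the access hole in the housing's deck, 20 mm diameter with a yellow rim, 90 mm above the bench, beside the arbor (at x 0, y -90 mm in the spindle's frame). Vertical. The deck is 12 mm thick; the catch's orange pad, 26 mm diameter, lies under it with its top 20 mm below the deck's top.
- catch (a joint): Travel of the hidden catch, m: 0 up (locking the arbor), 0.012 fully down against a hard stop. It yields to 4 to 5.5 N, and stays down where it is left; from 0.007 on the arbor is unlocked, push it to 0.010 or more (pin tip 31 mm or so below the deck's top).
- pin: Release pin, 125 mm long, 80 g: steel rod 9 mm diameter from the tip (origin, z up) to z 75, then a red square handle 22 by 22 mm, z 75..125. At the start it stands upright in the pin block with its tip 15 mm over the bench, handle sides along its x and y.
- pin_block: Fixed yellow block 70 by 70 by 55 mm high, origin at the centre of its underside. In the middle of its top is an upright hole of 16 mm diameter, 40 mm deep, in which the pin stands.
- stand: Fixed wooden stand: open-topped square box 90 by 90 by 90 mm, walls 10 mm, so the opening is 70 by 70 mm, floor 10 mm thick. Origin at the centre of its underside. The arbor hangs in it, taper down, the wheel resting on the rim: arbor origin then 12 mm over the bench.
- glue: Bystander: white glue bottle, 60 mm diameter, 170 mm high. Origin at its foot's centre.
- can: Bystander: red drinks can, 66 mm diameter, 115 mm high. Origin at its foot's centre.
- jar: Bystander: amber jar with green cap, 68 mm diameter, 75 mm high. Origin at its foot's centre.
- brush_cup: Bystander: clear cup with brushes, 68 mm diameter, 175 mm high with the brushes. Origin at its foot's centre.
- shell_a: Bystander: white shell disc, 50 mm diameter, 9 mm thick, lying near the polisher. Origin at its underside's centre.
- shell_b: Bystander: white shell disc, 50 mm diameter, 9 mm thick, lying near the robot. Origin at its underside's centre.
- spatula: Bystander: spatula 190 mm long lying near the robot.

How it is judged:
By the outcome, as a careful person would: the job done as asked, in the order asked, and still so for the second after the job is handed in, with the robot touching nothing.
It also fails if it takes over 72 s, if anything falls off the work surface, if the arm or the gripper's body presses on something with over 40 N, if the wrist force passes 120 N, or if a joint passes its speed limit or range.

### The arm

A 6-joint arm with a two-finger parallel gripper is mounted at the origin on the work surface. World frame = base frame: x ahead of the robot, y to its left, z up, the work surface at z = 0. Lengths are in mm, angles in rad, forces in N, time in s.
With the tool pointing down it reaches from about 350 to 975 mm from the base axis. Payload 7.1 kg.
Tool frame: the origin (TCP) lies at the very end of the fingers, on their centre line; the grasp point (between the pads) lies 19 mm behind it (ctrl.pinch_z is the z of the grasp point in the tool frame, in mm); z points along the fingers, y is the direction in which the jaws open and shut (so a half turn about z gives the same grasp; the last joint's range is limited). The gripper opens to 88 mm and grips with 3 to 60 N. Pads are 20 mm wide; open, the fingers measure 115 mm over their backs; the gripper's body (75 mm by 178 mm) begins 61 mm behind the grasp point.
Start: joints at [-1.21, 0.423, 1.63, -0, 1.089, -0.019], TCP at [231.725, -580.438, 222.675] pointing down, gripper open.
Joint ranges: [-3, 3], [-0.9, 2.11], [0.09, 2.58], [-1.31, 4.45], [0.11, 2.69], [-2.54, 2.54]. Speed limits (rad/s): [2.39, 2.39, 3.01, 3.14, 3.14, 3.14].

### API

Orientations are given as a rotation vector (axis times angle).
In Python, from workcell import get_obs, optics, ctrl gives the robot as it stands.
- The arm moves only by the shell command python3 -m jog 'ROWS'. ROWS is a JSON object of lists of equal length, an entry for each row: "delta_rot": the turn, a rotation vector about the tool's x, y, z in rad, a list of three; "translation": the shift along the tool's x, y, z in mm, a list of three; "hand": the opening, from -1 (shut) to 1 (fully open). In form: {"delta_rot": [[rx, ry, rz], ...], "translation": [[x, y, z], ...], "hand": [hand, ...]}. A call has 1 to 5 rows; each row is the pose to reach, as a shift and turn from the pose commanded when the call began, along the tool's axes at that moment; what a row does not reach only later rows make up. A row lasts 1/10 s, in which the tool goes at most 50 mm and 8.59 degrees, less where a joint would pass 70% of its speed; a pose out of reach is approached as far as the arm can. A call with a gripper value outside its range is refused whole. The fingers move at their own pace and stop on an object; the grip force is fixed at half the most. Time passes only in rows, so rows that repeat a pose let the fingers close. It gives the time, the measured TCP pose, the force and the opening at its end, in the units of the state.
- get_obs(): the state, without advancing time (a new reading comes with each control period).
- optics.get_image(name): name is "scene" or "top" or "wrist"; returns the picture (384x512x3 uint8, red, green, blue); there is no depth.
- optics.calibration(name): a dict with "intrinsics" (3x3 intrinsics, pixels), "cam_to_world" (4x4, takes a point from camera to world coordinates). Camera axes: x right, y up, looking along -z (the intrinsics and any distortion apply to the point x, -y, -z); pixel columns grow to the right and rows downward; lengths in mm; the calibration is good to about 2 mm. A picture is of the moment at which its call begins: read the wrist's pose just before it. calibration takes no time and is no camera call; for the wrist camera it gives the pose at the moment of the call.
- ctrl.close_job(): hands the job in, once; it reports no verdict.
The state is a dict: "t": time; "qpos": joint angles; "qvel": joint speeds; "joint_torque": joint torques, N m; "ee_pos": TCP position; "orientation": TCP orientation; "ft_force": force on the tool from outside, world axes, zero at the start; "moment": the same for the moment, N m; "width": finger opening in mm.
Only numpy, scipy, OpenCV 4.12 (cv2) and the standard library are available. Lean on these libraries where they do the work, as an engineer would, in place of code of your own. Each camera call takes 0.05 s, during which the arm holds its last target. There are 200 camera calls.

## Working session

There is one attempt and no reset: what is moved stays moved. The work goes in short steps, Python scripts to look and compute and a shell command to move; the robot and the scene stay as the last step left them, time stands still between calls to the robot, and variables do not carry over. Pictures are saved under pics/ and viewed, about 8 in all and at most 12, crops included, and the job is handed in when it is done.

```bash
ls; mkdir -p pics; python3 - <<'E'
from workcell import get_obs, optics, ctrl
import cv2, numpy as np
o=get_obs(); print({k:np.round(v,3).tolist() for k,v in o.items()}, ctrl.pinch_z)
ims=[]
for n in ("scene","top"):
    im=optics.get_image(n)[:,:,::-1]; cv2.imwrite(f"pics/{n}0.png",im); ims.append(im)
    c=optics.calibration(n); print(n,np.round(c["intrinsics"],1).tolist(),np.round(c["cam_to_world"],3).tolist(),c.keys())
cv2.imwrite("pics/both0.png",cv2.resize(np.vstack(ims),None,fx=.78,fy=.78))
E
```

```text
pics
{'t': 0.0, 'qpos': [-1.21, 0.424, 1.631, 0.0, 1.089, -0.019], 'qvel': [0.001, 0.0, 0.001, -0.001, -0.0, -0.001], 'joint_torque': [-0.001, -54.462, -27.366, 0.064, 0.023, -0.0], 'ee_pos': [231.547, -579.939, 221.941], 'orientation': [-3.084, -0.593, 0.0], 'ft_force': [0.055, -0.817, 0.402], 'moment': [0.027, 0.005, 0.015], 'width': 87.999} -18.700000000000003
scene [[348.2, 0.0, 255.0], [0.0, 348.2, 194.7], [0.0, 0.0, 1.0]] [[0.216, -0.756, 0.618, 1061.497], [0.976, 0.17, -0.132, -114.551], [-0.005, 0.632, 0.775, 745.362], [0.0, 0.0, 0.0, 1.0]] dict_keys(['intrinsics', 'cam_to_world'])
top [[349.4, 0.0, 253.8], [0.0, 349.4, 193.3], [0.0, 0.0, 1.0]] [[-0.02, 0.978, -0.208, 345.1], [-1.0, -0.02, 0.002, -8.401], [-0.003, 0.208, 0.978, 1113.585], [0.0, 0.0, 0.0, 1.0]] dict_keys(['intrinsics', 'cam_to_world'])
```

View pics/both0.png

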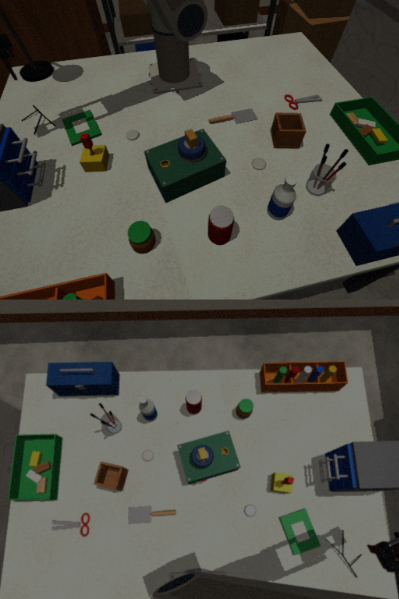

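The two overviews show, in full-resolution pixels of the top picture: spindle near (267,199), pin and block near (365,232), stand near (142,226). Next I segment these by colour in both views.

```bash
cat > h.py <<'E'
import numpy as np, cv2
from workcell import get_obs, optics, ctrl
def ray(cal,uv):
    K=np.array(cal["intrinsics"]);T=np.array(cal["cam_to_world"])
    d=np.linalg.solve(K,[uv[0],uv[1],1.0]); d=T[:3,:3]@[d[0],-d[1],-d[2]]
    return T[:3,3],d/np.linalg.norm(d)
def onplane(cal,uv,z):
    p,d=ray(cal,uv); return p+d*(z-p[2])/d[2]
def tri(rs):
    A=np.zeros((3,3));b=np.zeros(3)
    for p,d in rs: M=np.eye(3)-np.outer(d,d);A+=M;b+=M@p
    x=np.linalg.solve(A,b); return x,[float(np.linalg.norm(np.cross(x-p,d))) for p,d in rs]
def proj(cal,X):
    K=np.array(cal["intrinsics"]);T=np.array(cal["cam_to_world"])
    c=T[:3,:3].T@(np.array(X)-T[:3,3]); q=K@[c[0],-c[1],-c[2]]; return q[:2]/q[2]
def comps(im,lo,hi,mn=20):
    hsv=cv2.cvtColor(im,cv2.COLOR_BGR2HSV); m=cv2.inRange(hsv,np.array(lo),np.array(hi))
    n,l,s,c=cv2.connectedComponentsWithStats(m)
    return [(s[i].tolist(),c[i].round(1).tolist(),l==i) for i in range(1,n) if s[i][4]>=mn]
E
python3 - <<'E'
from h import *
for n,(x0,y0,x1,y1) in (("scene",(90,130,420,260)),("top",(110,160,400,260))):
    im=cv2.imread(f"pics/{n}0.png")
    for nm,lo,hi in (("green",(60,80,20),(90,255,120)),("yellow",(22,130,90),(32,255,255)),("red",(0,180,60),(5,255,255)),("brass",(12,100,60),(21,255,255)),("blue",(105,90,30),(125,255,255)),("wood",(5,80,30),(12,220,200))):
        for s,c,m in comps(im,lo,hi,12):
            if x0<c[0]<x1 and y0<c[1]<y1: print(n,nm,s,c)
a=cv2.resize(cv2.imread("pics/scene0.png")[150:260,95:400],None,fx=2.6,fy=2.6,interpolation=2)
b=cv2.resize(cv2.imread("pics/top0.png")[165:260,110:400],None,fx=2.6,fy=2.6,interpolation=2)
w=max(a.shape[1],b.shape[1]);p=lambda i:cv2.copyMakeBorder(i,0,0,0,w-i.shape[1],0)
v=np.vstack([p(a),p(b)]);cv2.imwrite("pics/crop0.png",v);print(v.shape)
E
```

```text
scene green [80, 141, 50, 46, 990] [103.6, 162.2]
scene green [186, 166, 104, 83, 3129] [231.5, 206.5]
scene yellow [118, 186, 17, 7, 78] [125.7, 188.1]
scene yellow [102, 189, 31, 19, 331] [115.5, 200.4]
scene red [103, 171, 10, 7, 44] [107.7, 174.3]
scene brass [377, 145, 15, 24, 58] [386.2, 154.9]
scene brass [268, 147, 31, 10, 137] [282.9, 151.4]
scene brass [356, 154, 4, 11, 18] [357.5, 159.3]
scene brass [237, 165, 16, 15, 141] [244.3, 172.1]
scene brass [366, 166, 21, 3, 31] [376.1, 166.6]
scene blue [228, 173, 34, 28, 378] [244.5, 188.1]
scene wood [349, 145, 43, 45, 887] [369.8, 166.9]
top green [229, 170, 79, 66, 2620] [268.2, 202.3]
top yellow [255, 190, 10, 15, 86] [259.7, 197.6]
top yellow [352, 222, 23, 12, 156] [360.0, 227.0]
top yellow [351, 235, 24, 13, 193] [363.1, 241.5]
top red [368, 228, 8, 8, 46] [371.5, 231.7]
top brass [254, 191, 3, 5, 12] [255.2, 193.2]
top brass [285, 192, 6, 6, 29] [287.3, 194.7]
top brass [121, 208, 36, 35, 562] [140.4, 226.9]
top blue [245, 187, 28, 29, 349] [259.1, 201.6]
top wood [135, 211, 13, 12, 43] [140.9, 216.8]
top wood [145, 212, 19, 32, 164] [153.7, 226.4]
top wood [124, 214, 18, 19, 89] [132.0, 221.7]
top wood [143, 224, 7, 10, 27] [146.4, 228.6]
top wood [123, 228, 4, 9, 12] [124.5, 231.8]
top wood [126, 229, 10, 11, 27] [130.6, 233.9]
top wood [135, 237, 9, 5, 18] [139.7, 239.2]
(533, 793, 3)
```

View pics/crop0.png

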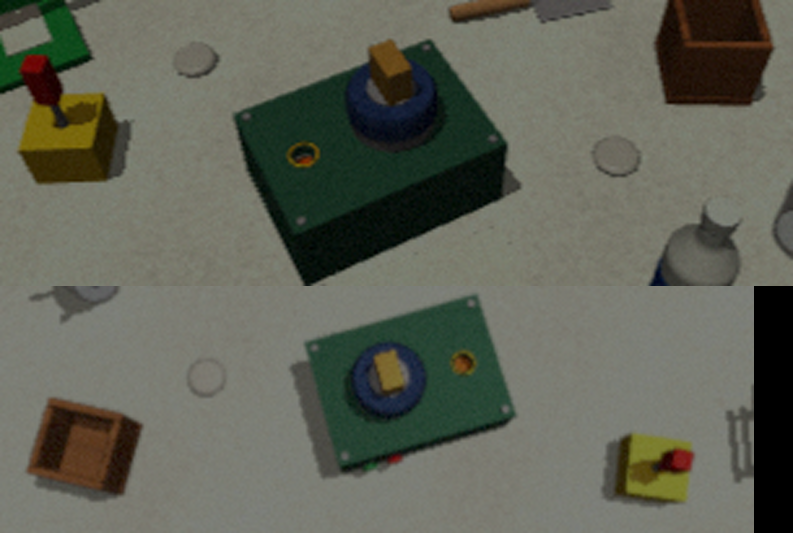

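Crop: the pin's red handle leans in the block (scene (109,172), top (371,232)). The access hole shows at scene (211,209) and top (288,194). All four deck screws are visible in both views, and the stand is open and empty. I triangulate these points next.

```bash
python3 - <<'E'
from h import *
cs,ct=optics.calibration("scene"),optics.calibration("top")
S=lambda p:(95+p[0]/2.6,150+p[1]/2.6); T=lambda p:(110+p[0]/2.6,165+(p[1]-286)/2.6)
for nm,a,b in (("redtop",(36,60),(682,459)),("hole",(303,154),(463,362)),("s1",(301,220),(474,300)),("s2",(247,116),(509,412)),("s3",(428,46),(345,456)),("s4",(492,138),(315,347)),("block",(68,123),(656,467)),("griptop",(388,52),(388,368)),("blk_r_near",(105,96),(691,501)),("blk_far_l",(24,149),(632,435))):
    x,e=tri([ray(cs,S(a)),ray(ct,T(b))]); print(nm,x.round(1),np.round(e,1))
for p in ((52,400),(140,424),(124,492),(30,472)): print("stand",onplane(ct,T(p),90).round(1))
E
```

```text
redtop [ 436.3 -336.6  138.8] [1.2 1.2]
hole [ 557.9 -112.4   88.2] [0.5 0.5]
s1 [ 630.5 -125.7   92.9] [2.5 2.5]
s2 [ 499.2 -160.2   85.3] [3.1 3.1]
s3 [452.4  26.6  89.5] [2. 2.]
s4 [578.9  58.6  89.8] [1.1 1.1]
block [ 436.2 -336.    46.6] [1.8 1.8]
griptop [534.3 -25.3 178. ] [0.6 0.6]
blk_r_near [ 398.3 -335.    50.3] [36.9 36.9]
blk_far_l [ 476.4 -339.3   59.5] [29.2 29.2]
stand [522.7 358.3  90. ]
stand [493.1 256.8  90. ]
stand [416.8 272.2  90. ]
stand [441.2 378.7  90. ]
```

Heights agree with the text: hole 88 against 90, handle top 139 against 140, grip top 178 against 174, and hole to axis 90.2 mm. Spindle yaw is about 0.265. I'll move over the pin for a close look.

```bash
cat >> h.py <<'E'
from scipy.spatial.transform import Rotation as Rn
def down(yaw): # tool x at angle yaw in the plane, z down
    c,s=np.cos(yaw),np.sin(yaw); return Rn.from_matrix(np.array([[c,s,0],[s,-c,0],[0,0,-1.]]))
def plan(x,y,z,yaw):
    o=get_obs(); R=Rn.from_rotvec(o["orientation"]); 
    t=R.inv().apply(np.array([x,y,z])-o["ee_pos"]); d=(R.inv()*down(yaw)).as_rotvec()
    tx=R.apply([1,0,0]); print("t",round(float(o["t"]),2),"pos",np.round(o["ee_pos"],1),"yaw",round(float(np.arctan2(tx[1],tx[0])),3),"F",np.round(o["ft_force"],1),"M",np.round(o["moment"],2),"w",round(float(o["width"]),1),"q",np.round(o["qpos"],2))
    print("  trans",t.round(1).tolist(),"rot",d.round(3).tolist())
E
python3 - <<'E'
from h import *
o=get_obs(); R=Rn.from_rotvec(o["orientation"]).as_matrix(); T=np.array(optics.calibration("wrist")["cam_to_world"])
print((R.T@(T[:3,3]-o["ee_pos"])).round(1),(R.T@T[:3,:3]).round(2).tolist()); print(np.round(optics.calibration("wrist")["intrinsics"],1).tolist())
plan(436,-336,290,0.38); plan(436,-336,290,0)
E
```

```text
[  73.     0.3 -163.7] [[0.0, 0.96, 0.27], [1.0, -0.0, -0.0], [0.0, 0.27, -0.96]]
[[318.9, 0.0, 250.0], [0.0, 318.9, 189.5], [0.0, 0.0, 1.0]]
t 0.1 pos [ 231.5 -580.   222. ] yaw 0.38 F [-0.1 -0.4  0.3] M [-0.01  0.03 -0.02] w 87.8 q [-1.21  0.42  1.63 -0.    1.09 -0.02]
  trans [280.3, -150.9, -67.8] rot [-0.001, 0.0, -0.0]
t 0.1 pos [ 231.5 -580.   222. ] yaw 0.38 F [-0.1 -0.4  0.3] M [-0.01  0.03 -0.02] w 87.8 q [-1.21  0.42  1.63 -0.    1.09 -0.02]
  trans [280.3, -150.9, -67.8] rot [-0.001, 0.0, 0.38]
```

```bash
python3 -m jog '{"delta_rot":[[0,0,0.1],[0,0,0.2],[0,0,0.3],[0,0,0.38],[0,0,0.38]],"translation":[[40,-20,-15],[80,-42,-15],[120,-64,-15],[160,-86,-15],[200,-108,-15]],"hand":[1,1,1,1,1]}'
python3 - <<'E'
from h import *
plan(436,-336,235,0)
E
```

```text
t: 0.6
ee_pos: [378.1, -404.3, 237.5]
orientation: [-3.141, 0.005, 0.0]
ft_force: [-0.1, -0.3, -0.4]
width: 88.0
t 0.6 pos [ 378.1 -404.3  237.5] yaw -0.003 F [-0.1 -0.3 -0.4] M [-0.01 -0.    0.04] w 88.0 q [-0.84  0.3   1.78  0.    1.06  0.73]
  trans [57.7, -68.5, 2.5] rot [-0.0, 0.0, -0.003]
```

```bash
python3 -m jog '{"delta_rot":[[0,0,0],[0,0,0],[0,0,0],[0,0,0]],"translation":[[30,-35,0],[58,-68,2],[58,-68,2],[58,-68,2]],"hand":[1,1,1,1]}'
python3 - <<'E'
from h import *
plan(436,-336,235,0)
c=optics.calibration("wrist"); im=optics.get_image("wrist")[:,:,::-1].copy(); cv2.imwrite("pics/w1.png",im)
for z,col in((140,(255,255,255)),(55,(0,255,0))):
    u=proj(c,(436.3,-336.6,z)); print(u); cv2.circle(im,tuple(int(v) for v in u),2,col,-1)
cv2.imwrite("pics/w1v.png",cv2.resize(im,None,fx=1.5,fy=1.5))
for nm,lo,hi in (("red",(0,150,50),(6,255,255)),("yellow",(22,130,60),(34,255,255))):
    for s,cc,m in comps(im,lo,hi,200): 
        r=cv2.minAreaRect(np.argwhere(m)[:,::-1].astype(np.float32)); print(nm,s,cc,np.round(cv2.boxPoints(r)).tolist())
E
```

```text
t: 1.0
ee_pos: [435.7, -337.3, 235.4]
orientation: [-3.141, -0.004, 0.001]
ft_force: [0.2, -0.9, 0.5]
width: 87.7
t 1.0 pos [ 435.7 -337.3  235.4] yaw 0.002 F [ 0.2 -0.9  0.5] M [ 0.05  0.01 -0.07] w 87.7 q [-0.68  0.3   1.78 -0.    1.06  0.89]
  trans [0.3, -1.3, 0.4] rot [-0.0, 0.001, 0.002]
[248.38521403 189.06117181]
[248.78716165 168.18114519]
red [238, 165, 27, 37, 668] [251.3, 183.7] [[236.0, 196.0], [244.0, 164.0], [268.0, 169.0], [260.0, 202.0]]
yellow [216, 128, 72, 75, 3160] [251.2, 160.2] [[215.0, 193.0], [225.0, 127.0], [288.0, 137.0], [278.0, 203.0]]
```

View pics/w1v.png

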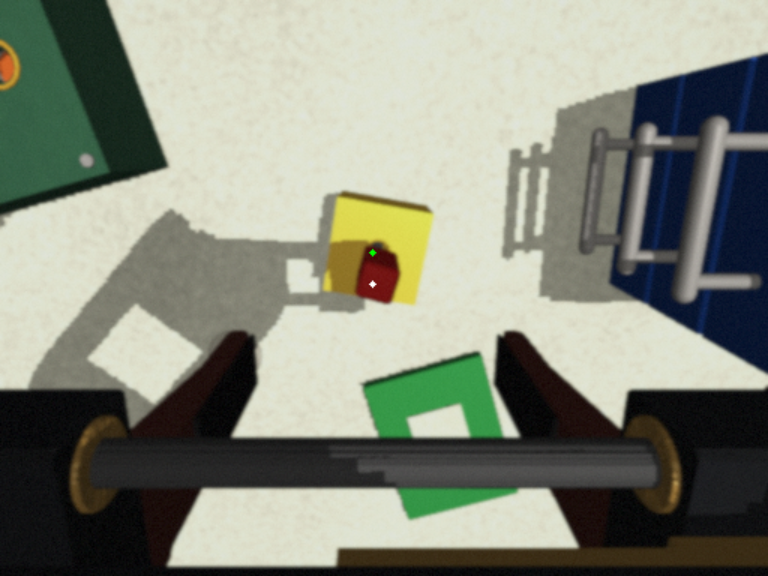

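The red handle's top face is centred near pixel (252,190) and the block's top face near (252,167). Both are turned by about -0.2 rad.

```bash
python3 - <<'E'
from h import *
c=optics.calibration("wrist")
print(onplane(c,(252,190),140).round(1),onplane(c,(252,166.9),55).round(1))
P=[onplane(c,(u/1.5,v/1.5),55) for u,v in((341,195),(432,212),(415,304),(323,291))]
print(np.round(P,1).tolist(),[round(float(np.linalg.norm(P[i]-P[i-1])),1) for i in range(4)])
plan(436.5,-338,96,-0.2)
E
```

```text
[ 435.  -340.5  140. ] [ 437.2 -341.    55. ]
[[477.2, -314.6, 55.0], [465.3, -379.6, 55.0], [395.9, -369.1, 55.0], [406.1, -299.8, 55.0]] [72.7, 66.1, 70.1, 70.0]
t 1.05 pos [ 435.2 -338.1  235.5] yaw 0.001 F [-0.9  0.5 -0.2] M [-0.02 -0.01 -0.06] w 88.0 q [-0.68  0.3   1.78 -0.    1.06  0.89]
  trans [1.4, -0.1, 139.5] rot [0.0, 0.001, 0.201]
```

```bash
python3 -m jog '{"delta_rot":[[0,0,0.1],[0,0,0.2],[0,0,0.2],[0,0,0.2],[0,0,0.2]],"translation":[[1,2,40],[1,2,80],[1,2,115],[1,2,139],[1,2,139]],"hand":[1,1,1,1,1]}' && python3 -m jog '{"delta_rot":[[0,0,0],[0,0,0],[0,0,0],[0,0,0],[0,0,0]],"translation":[[0,0,0],[0,0,0],[0,0,0],[0,0,0],[0,0,0]],"hand":[-1,-1,-1,-1,-1]}'
python3 - <<'E'
from h import *
plan(437,-340,200,-0.2)
E
```

```text
t: 1.55
ee_pos: [433.4, -339.7, 93.5]
orientation: [-3.122, 0.317, 0.009]
ft_force: [-0.0, -0.5, 0.1]
width: 87.7
t: 2.05
ee_pos: [436.8, -340.2, 97.5]
orientation: [3.125, -0.314, 0.002]
ft_force: [-0.7, 0.2, -0.7]
width: 51.4
t 2.05 pos [ 436.8 -340.2   97.5] yaw -0.2 F [-0.7  0.2 -0.7] M [ 0.07 -0.06 -0.  ] w 51.4 q [-0.68  0.5   1.87  0.    0.78  1.09]
  trans [0.3, -0.2, -102.5] rot [0.001, -0.001, -0.0]
```

```bash
python3 -m jog '{"delta_rot":[[0,0,0],[0,0,0],[0,0,0],[0,0,0],[0,0,0]],"translation":[[0,0,0],[0,0,0],[0,0,0],[0,0,0],[0,0,0]],"hand":[-1,-1,-1,-1,-1]}' && python3 -m jog '{"delta_rot":[[0,0,0],[0,0,0],[0,0,0],[0,0,0],[0,0,0]],"translation":[[0,0,0],[0,0,0],[0,0,-30],[0,0,-70],[0,0,-105]],"hand":[-1,-1,-1,-1,-1]}'
python3 - <<'E'
from h import *
plan(557.9,-112.4,216,0.265+np.pi/2)
plan(557.9,-112.4,216,0.265-np.pi/2)
E
```

```text
t: 2.55
ee_pos: [436.4, -339.9, 96.6]
orientation: [-3.126, 0.314, 0.0]
ft_force: [0.8, 0.9, 0.2]
width: 21.7
t: 3.05
ee_pos: [436.2, -339.9, 202.8]
orientation: [-3.126, 0.314, 0.001]
ft_force: [0.8, 0.0, -0.6]
width: 21.8
t 3.05 pos [ 436.2 -339.9  202.8] yaw -0.2 F [ 0.8  0.  -0.6] M [ 0.02 -0.   -0.02] w 21.8 q [-0.68  0.34  1.81 -0.    0.99  1.09]
  trans [74.0, -247.1, -13.2] rot [-0.001, 0.0, -2.036]
t 3.05 pos [ 436.2 -339.9  202.8] yaw -0.2 F [ 0.8  0.  -0.6] M [ 0.02 -0.   -0.02] w 21.8 q [-0.68  0.34  1.81 -0.    0.99  1.09]
  trans [74.0, -247.1, -13.2] rot [0.0, 0.001, 1.106]
```

Pin held (21.8 mm wide). The yaw can stay as it is, since every clearance allows it. I'll move over the hole.

```bash
python3 -m jog '{"delta_rot":[[0,0,0],[0,0,0],[0,0,0],[0,0,0],[0,0,0]],"translation":[[12,-40,0],[24,-80,0],[38,-125,0],[52,-172,0],[64,-214,0]],"hand":[-1,-1,-1,-1,-1]}' && python3 -m jog '{"delta_rot":[[0,0,0],[0,0,0],[0,0,0],[0,0,0]],"translation":[[10,-33,0],[10,-33,12],[10,-33,12],[10,-33,12]],"hand":[-1,-1,-1,-1]}'
python3 - <<'E'
from h import *
c=optics.calibration("wrist"); im=optics.get_image("wrist")[:,:,::-1].copy(); cv2.imwrite("pics/w2.png",im)
s=optics.get_image("scene")[:,:,::-1].copy(); cv2.imwrite("pics/s2.png",s)
t=optics.get_image("top")[:,:,::-1].copy(); cv2.imwrite("pics/t2.png",t)
a=cv2.resize(im[60:260,130:380],(500,400)); b=cv2.resize(s[150:230,170:270],(300,240),interpolation=2); d=cv2.resize(t[150:230,230:330],(300,240),interpolation=2)
v=np.zeros((480,800,3),np.uint8); v[:400,:500]=a; v[:240,500:]=b; v[240:,500:]=d; cv2.imwrite("pics/v2.png",v)
plan(557.9,-112.4,140,-0.2)
for z in (90,103): print(z,proj(c,(557.9,-112.4,z)))
E
```

```text
t: 3.55
ee_pos: [542.4, -141.1, 201.7]
orientation: [-3.126, 0.314, -0.0]
ft_force: [-0.3, -0.6, -0.3]
width: 22.2
t: 3.95
ee_pos: [557.1, -113.3, 189.0]
orientation: [3.126, -0.315, -0.003]
ft_force: [-0.2, 1.0, -0.4]
width: 21.7
t 4.1 pos [ 557.7 -113.8  189.9] yaw -0.202 F [-0.2 -0.  -0.9] M [0.09 0.05 0.  ] w 22.1 q [-0.22  0.38  1.78 -0.    0.98  1.55]
  trans [-0.1, -1.4, 49.9] rot [0.0, -0.0, -0.002]
90 [247.67899703 187.94828097]
103 [247.56970094 192.22109594]
```

View pics/v2.png

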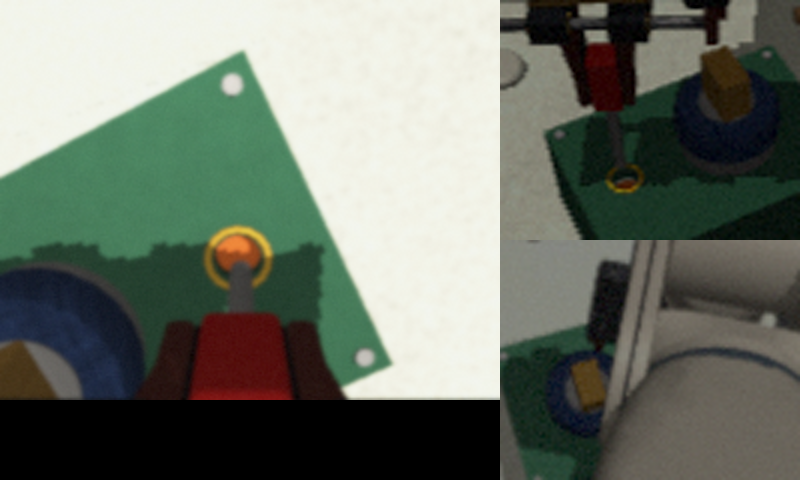

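Wrist view: the hole's centre is at pixel (249,189) and the pin tip shows near (250.5,192) just above it. The scene view also puts the tip over the hole.

```bash
python3 - <<'E'
from h import *
c=optics.calibration("wrist")
print(onplane(c,(249,189),90).round(1), onplane(c,(250.5,191),108.3).round(1))
x,e=tri([ray(c,(249,189)),ray(optics.calibration("scene"),(170+625/3-500/3,150+178/3))]); print(x.round(1),e)
E
```

```text
[ 557.3 -113.8   90. ] [ 560.5 -115.7  108.3]
[ 555.7 -112.5   84.6] [0.9581246417943822, 0.9581246417944359]
```

```bash
python3 -m jog '{"delta_rot":[[0,0,0],[0,0,0],[0,0,0],[0,0,0]],"translation":[[-2,-1,0],[-2,-1,15],[-2,-1,30],[-2,-1,36]],"hand":[-1,-1,-1,-1]}' && python3 -m jog '{"delta_rot":[[0,0,0],[0,0,0],[0,0,0]],"translation":[[0,0,3],[0,0,6],[0,0,6]],"hand":[-1,-1,-1]}' && python3 -m jog '{"delta_rot":[[0,0,0],[0,0,0],[0,0,0]],"translation":[[0,0,2],[0,0,4],[0,0,4]],"hand":[-1,-1,-1]}'
```

```text
t: 4.5
ee_pos: [555.4, -111.5, 152.8]
orientation: [-3.126, 0.315, 0.002]
ft_force: [-0.0, 0.5, -1.6]
width: 21.7
t: 4.8
ee_pos: [556.4, -111.4, 147.9]
orientation: [3.126, -0.314, 0.001]
ft_force: [-1.4, 0.3, -1.0]
width: 22.1
t: 5.1
ee_pos: [556.8, -111.4, 143.9]
orientation: [3.126, -0.314, 0.002]
ft_force: [-0.3, -0.4, 2.2]
width: 22.0
```

```bash
for i in 1 2 3; do python3 -m jog '{"delta_rot":[[0,0,0],[0,0,0],[0,0,0]],"translation":[[0,0,1],[0,0,2],[0,0,2]],"hand":[-1,-1,-1]}' | grep -E "ee_pos|ft"; done
```

```text
ee_pos: [556.8, -111.4, 141.8]
ft_force: [0.3, -0.5, 2.8]
ee_pos: [556.7, -111.4, 139.7]
ft_force: [1.7, -1.6, 2.4]
ee_pos: [557.0, -111.5, 139.2]
ft_force: [-3.0, -1.1, 16.5]
```

Hard stop felt at TCP 139.2, which puts the tip about 32 mm below the deck, so the catch is down. I'll take the pin back to its block.

```bash
python3 -m jog '{"delta_rot":[[0,0,0],[0,0,0],[0,0,0],[0,0,0]],"translation":[[0,0,-20],[0,0,-45],[0,0,-65],[0,0,-65]],"hand":[-1,-1,-1,-1]}' && python3 -m jog '{"delta_rot":[[0,0,0],[0,0,0],[0,0,0],[0,0,0],[0,0,0]],"translation":[[-13,40,0],[-25,80,0],[-38,125,0],[-52,172,0],[-64,214,0]],"hand":[-1,-1,-1,-1,-1]}'
python3 - <<'E'
from h import *
plan(436.5,-340,160,-0.2)
E
```

```text
t: 6.4
ee_pos: [557.4, -111.3, 204.5]
orientation: [3.126, -0.314, 0.005]
ft_force: [0.4, 0.1, -1.4]
width: 22.2
t: 6.9
ee_pos: [448.9, -309.1, 200.9]
orientation: [-3.124, 0.314, 0.004]
ft_force: [0.3, 0.7, -0.5]
width: 21.8
t 6.9 pos [ 448.9 -309.1  200.9] yaw -0.2 F [ 0.3  0.7 -0.5] M [ 0.06 -0.03 -0.04] w 21.8 q [-0.62  0.34  1.82  0.    0.99  1.15]
  trans [-5.9, 32.8, 40.9] rot [-0.001, 0.003, -0.0]
```

```bash
python3 -m jog '{"delta_rot":[[0,0,0],[0,0,0],[0,0,0],[0,0,0],[0,0,0]],"translation":[[-6,25,0],[-6,25,20],[-6,25,39],[-6,25,39],[-6,25,39]],"hand":[-1,-1,-1,-1,-1]}'
python3 - <<'E'
from h import *
plan(436.6,-340.2,97,-0.2)
c=optics.calibration("wrist"); im=optics.get_image("wrist")[:,:,::-1].copy(); cv2.imwrite("pics/w3.png",im)
cv2.imwrite("pics/w3v.png",cv2.resize(im[80:260,150:350],(600,540),interpolation=2))
print(proj(c,(436.6,-340.2,55)),proj(c,(437.2,-341,78)))
E
```

```text
t: 7.4
ee_pos: [439.6, -330.9, 162.6]
orientation: [-3.124, 0.314, 0.004]
ft_force: [0.7, -0.7, -0.9]
width: 22.0
t 7.4 pos [ 439.6 -330.9  162.6] yaw -0.2 F [ 0.7 -0.7 -0.9] M [ 0.03  0.02 -0.03] w 22.0 q [-0.67  0.4   1.84  0.    0.91  1.1 ]
  trans [-0.9, 9.8, 65.6] rot [-0.001, 0.002, -0.0]
[260.17054133 187.09560431] [261.82560282 193.74593712]
```

View pics/w3v.png

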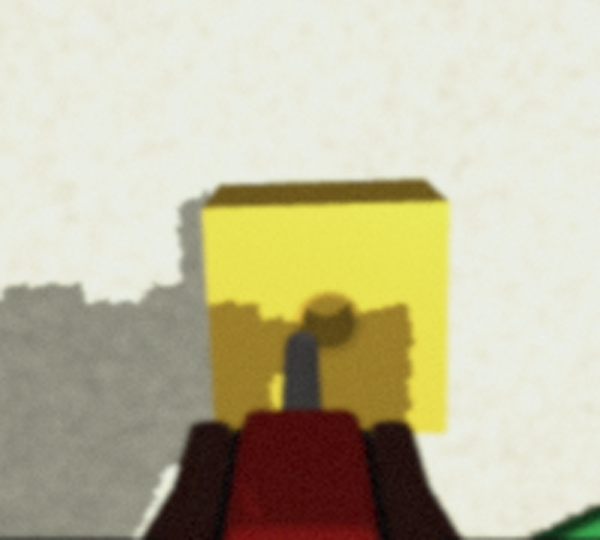

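The hole's centre is at pixel (259.7,186.7), against a predicted (260.2,187.1) for the target, so that agrees. The move fell about 10 mm short, so I correct it and descend.

```bash
python3 -m jog '{"delta_rot":[[0,0,0],[0,0,0],[0,0,0],[0,0,0]],"translation":[[-1,10,0],[-1,10,0],[-1,10,10],[-1,10,17]],"hand":[-1,-1,-1,-1]}' && python3 -m jog '{"delta_rot":[[0,0,0],[0,0,0],[0,0,0]],"translation":[[0,0,8],[0,0,16],[0,0,16]],"hand":[-1,-1,-1]}'
python3 - <<'E'
from h import *
plan(436.6,-340.2,96.5,-0.2)
E
```

```text
t: 7.85
ee_pos: [437.2, -341.1, 146.2]
orientation: [3.126, -0.314, 0.0]
ft_force: [0.2, -0.4, -0.5]
width: 21.6
t: 8.15
ee_pos: [436.5, -340.5, 129.1]
orientation: [-3.124, 0.314, 0.004]
ft_force: [0.2, 0.8, -1.9]
width: 21.9
t 8.15 pos [ 436.5 -340.5  129.1] yaw -0.2 F [ 0.2  0.8 -1.9] M [0.02 0.03 0.  ] w 21.9 q [-0.68  0.45  1.85  0.    0.84  1.09]
  trans [0.2, -0.3, 32.6] rot [-0.001, 0.002, -0.0]
```

```bash
python3 -m jog '{"delta_rot":[[0,0,0],[0,0,0],[0,0,0],[0,0,0]],"translation":[[0,0,10],[0,0,20],[0,0,28],[0,0,31]],"hand":[-1,-1,-1,-1]}' && python3 -m jog '{"delta_rot":[[0,0,0],[0,0,0]],"translation":[[0,0,1],[0,0,1]],"hand":[-1,-1]}'
```

```text
t: 8.55
ee_pos: [436.7, -340.8, 98.4]
orientation: [-3.125, 0.314, 0.002]
ft_force: [-0.4, 0.3, -0.5]
width: 22.0
t: 8.75
ee_pos: [437.2, -341.2, 98.6]
orientation: [-3.126, 0.314, 0.0]
ft_force: [0.2, 0.6, -0.6]
width: 21.8
```

```bash
python3 -m jog '{"delta_rot":[[0,0,0],[0,0,0],[0,0,0]],"translation":[[0,0,1],[0,0,2],[0,0,2]],"hand":[-1,-1,-1]}' && python3 -m jog '{"delta_rot":[[0,0,0],[0,0,0],[0,0,0],[0,0,0],[0,0,0]],"translation":[[0,0,0],[0,0,0],[0,0,0],[0,0,0],[0,0,0]],"hand":[-0.2,-0.2,-0.2,-0.2,-0.2]}' && python3 -m jog '{"delta_rot":[[0,0,0],[0,0,0],[0,0,0],[0,0,0],[0,0,0]],"translation":[[0,0,-15],[0,0,-50],[0,0,-95],[0,0,-140],[0,0,-140]],"hand":[-0.2,-0.2,0,0,0]}'
python3 - <<'E'
from h import *
c=optics.calibration("wrist"); im=optics.get_image("wrist")[:,:,::-1].copy(); cv2.imwrite("pics/w4.png",im)
for s,cc,m in comps(im,(0,150,50),(6,255,255),200): print(s,cc,onplane(c,cc,125).round(1))
print(proj(c,(437,-340.5,140)))
plan(534.3,-25.3,250,0.265)
E
```

```text
t: 9.05
ee_pos: [437.3, -341.2, 96.8]
orientation: [3.126, -0.314, 0.0]
ft_force: [0.4, 0.2, -1.3]
width: 21.8
t: 9.55
ee_pos: [437.3, -341.2, 96.7]
orientation: [3.126, -0.314, 0.0]
ft_force: [-0.3, 0.3, -0.0]
width: 35.2
t: 10.05
ee_pos: [440.2, -343.6, 244.2]
orientation: [3.119, -0.313, 0.016]
ft_force: [-0.4, 0.4, -0.0]
width: 43.8
[236, 169, 23, 34, 674] [247.2, 186.1] [ 438.8 -342.3  125. ]
[245.58367628 192.70513816]
t 10.1 pos [ 438.9 -342.5  241. ] yaw -0.2 F [ 0.9  0.1 -0.7] M [0.   0.06 0.02] w 43.7 q [-0.68  0.3   1.77  0.    1.06  1.09]
  trans [30.5, -329.8, -10.0] rot [0.005, -0.006, -0.465]
```

The pin stands upright in its block (the red centroid projects to within 2 mm). Now on to the arbor.

```bash
python3 -m jog '{"delta_rot":[[0,0,-0.1],[0,0,-0.2],[0,0,-0.3],[0,0,-0.4],[0,0,-0.465]],"translation":[[4,-45,-5],[8,-90,-8],[12,-135,-8],[16,-180,-8],[21,-225,-8]],"hand":[0,0.5,1,1,1]}'; python3 - <<'E'
from h import *
plan(534.3,-25.3,245,0.265)
E
```

```text
t: 10.6
ee_pos: [501.8, -122.9, 243.8]
orientation: [-3.113, -0.42, 0.003]
ft_force: [0.4, -0.2, 0.2]
width: 72.8
t 10.6 pos [ 501.8 -122.9  243.8] yaw 0.268 F [ 0.4 -0.2  0.2] M [ 0.05 -0.06  0.02] w 72.8 q [-0.26  0.24  1.85  0.    1.06  1.04]
  trans [57.2, -85.5, -1.2] rot [-0.001, 0.002, 0.003]
```

```bash
python3 -m jog '{"delta_rot":[[0,0,0],[0,0,0],[0,0,0],[0,0,0]],"translation":[[27,-40,0],[53,-79,0],[53,-79,0],[53,-79,0]],"hand":[1,1,1,1]}'; python3 - <<'E'
from h import *
c=optics.calibration("wrist"); im=optics.get_image("wrist")[:,:,::-1].copy(); cv2.imwrite("pics/w5.png",im)
plan(534.3,-25.3,139,0.265)
for z in (174,90): print(z,proj(c,(534.3,-25.3,z)))
for nm,lo,hi in (("brass",(12,80,30),(24,255,255)),("blue",(105,90,20),(125,255,255))):
    for s,cc,m in comps(im,lo,hi,200): print(nm,s,cc,np.round(cv2.minAreaRect(np.argwhere(m)[:,::-1].astype(np.float32)),1) if 0 else cv2.minAreaRect(np.argwhere(m)[:,::-1].astype(np.float32)))
cv2.imwrite("pics/w5v.png",cv2.resize(im[60:290,130:380],(600,552),interpolation=2))
E
```

```text
t: 11.0
ee_pos: [532.3, -33.8, 243.7]
orientation: [-3.113, -0.419, 0.004]
ft_force: [-0.7, 0.5, -0.4]
width: 87.7
t 11.05 pos [532.2 -34.8 243.8] yaw 0.266 F [ 0.5 -0.2  0.3] M [-0.02 -0.01  0.03] w 87.8 q [-0.09  0.26  1.81 -0.    1.07  1.22]
  trans [4.7, -8.5, 104.8] rot [-0.0, 0.002, 0.001]
174 [239.43024956 193.37153514]
90 [242.1193492  169.84421208]
brass [419, 0, 65, 50, 1681] [442.1, 26.4] ((444.4650573730469, 27.422353744506836), (64.69086456298828, 47.38212585449219), 51.709835052490234)
brass [318, 159, 28, 26, 262] [330.3, 170.4] ((331.5, 171.5), (25.0, 27.0), 90.0)
brass [225, 160, 32, 60, 1830] [240.4, 189.6] ((240.5, 189.5), (59.0, 31.0), 90.0)
brass [64, 257, 48, 20, 379] [91.1, 266.0] ((86.5083999633789, 266.619140625), (47.327537536621094, 14.482110977172852), 10.007980346679688)
brass [45, 276, 40, 67, 1304] [61.0, 309.7] ((63.56757354736328, 309.0946044921875), (34.35939025878906, 68.0611801147461), 9.462321281433105)
brass [416, 276, 39, 67, 1304] [439.0, 309.6] ((436.4605407714844, 309.00640869140625), (68.19031524658203, 34.30858612060547), 80.78897094726562)
brass [225, 357, 287, 21, 4122] [385.3, 369.8] ((368.0, 367.0), (20.0, 286.0), 90.0)
blue [197, 132, 90, 88, 3703] [242.2, 169.5] ((241.78231811523438, 175.05897521972656), (89.5396499633789, 86.0025634765625), 3.2704875469207764)
```

View pics/w5v.png

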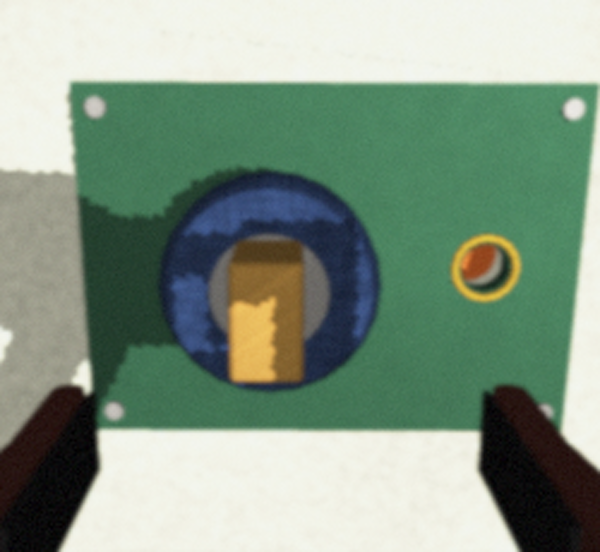

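The view is square to the housing. The brass top face is centred at pixel (241,194.4), and the access hole at (333,171.7) shows the pad pushed down.

```bash
python3 - <<'E'
from h import *
c=optics.calibration("wrist")
g=onplane(c,(241,194.4),174); h=onplane(c,(332.9,171.7),90); s=[onplane(c,(130+u/2.4,60+v/2.4),90) for u,v in((95,107),(574,110),(114,411))]
f=ray(optics.calibration("scene"),(95+388/2.6,150+52/2.6)); print("tri",[np.round(a,1) for a in tri([ray(c,(241,194.4)),f])])
print(g.round(1),h.round(1),np.linalg.norm((g-h)[:2]).round(1),np.round(s,1).tolist())
d=(s[0]-s[1])[:2]; print("yaw",np.arctan2(-d[0],d[1]), np.arctan2(*(s[0]-s[2])[[1,0]]))
R=np.array([np.cos(.265),np.sin(.265)]); print("axis from hole",h[:2]+90*np.array([-np.sin(.265),np.cos(.265)]))
plan(g[0],g[1],139,0.265)
E
```

```text
tri [array([535.7, -26.7, 179.9]), array([0.7, 0.7])]
[533.7 -27.7 174. ] [ 556.7 -116.    90. ] 91.3 [[577.8, 57.5, 90.0], [627.3, -128.1, 90.0], [450.7, 23.3, 90.0]]
yaw 0.2608624054484635 0.2627877800097361
axis from hole [533.13775808 -29.12435529]
t 11.05 pos [532.2 -34.8 243.8] yaw 0.266 F [ 0.5 -0.2  0.3] M [-0.02 -0.01  0.03] w 87.8 q [-0.09  0.26  1.81 -0.    1.07  1.22]
  trans [3.5, -6.4, 104.8] rot [-0.0, 0.002, 0.001]
```

```bash
python3 -m jog '{"delta_rot":[[0,0,0],[0,0,0],[0,0,0],[0,0,0],[0,0,0]],"translation":[[3,-6,10],[3,-6,40],[3,-6,70],[3,-6,95],[3,-6,105]],"hand":[1,1,1,1,1]}' && python3 -m jog '{"delta_rot":[[0,0,0],[0,0,0],[0,0,0],[0,0,0],[0,0,0]],"translation":[[0,0,0],[0,0,0],[0,0,0],[0,0,0],[0,0,0]],"hand":[-0.3,-0.3,-0.3,-0.3,-0.3]}'; python3 - <<'E'
from h import *
plan(533.7,-27.7,139,0.263)
E
```

```text
t: 11.55
ee_pos: [532.1, -29.1, 136.8]
orientation: [-3.114, -0.411, 0.007]
ft_force: [-0.2, -0.3, 0.4]
width: 87.9
t: 12.05
ee_pos: [534.9, -28.2, 140.5]
orientation: [3.114, 0.415, 0.002]
ft_force: [0.0, 0.3, -0.1]
width: 51.3
t 12.05 pos [534.9 -28.2 140.5] yaw 0.265 F [ 0.   0.3 -0.1] M [-0.05 -0.01  0.02] w 51.3 q [-0.07  0.41  1.89  0.    0.85  1.23]
  trans [-1.0, -0.8, 1.5] rot [0.001, -0.002, 0.002]
```

```bash
python3 -m jog '{"delta_rot":[[0,0,0],[0,0,0],[0,0,0],[0,0,0],[0,0,0]],"translation":[[-1,-1,1],[-1,-1,1],[-1,-1,1],[-1,-1,1],[-1,-1,1]],"hand":[-1,-1,-1,-1,-1]}' && python3 -m jog '{"delta_rot":[[0,0,0],[0,0,0]],"translation":[[0,0,0],[0,0,0]],"hand":[-1,-1]}'; python3 - <<'E'
from h import *
plan(533.7,-27.7,139,0.263)
E
```

```text
t: 12.55
ee_pos: [533.1, -27.3, 138.7]
orientation: [-3.114, -0.415, 0.0]
ft_force: [-1.6, 1.0, 1.4]
width: 24.0
t: 12.75
ee_pos: [533.1, -27.3, 138.7]
orientation: [-3.114, -0.414, 0.0]
ft_force: [-0.4, 2.4, 1.5]
width: 24.0
t 12.75 pos [533.1 -27.3 138.7] yaw 0.265 F [-0.4  2.4  1.5] M [ 0.36  0.13 -0.04] w 24.0 q [-0.07  0.41  1.89  0.    0.84  1.23]
  trans [0.5, 0.5, -0.3] rot [-0.0, 0.0, 0.002]
```

Gripped (24.0 mm) and centred, with small side forces. I twist to 0.55 first and test with a light pull.

```bash
python3 -m jog '{"delta_rot":[[0,0,-0.12],[0,0,-0.24],[0,0,-0.36],[0,0,-0.48],[0,0,-0.55]],"translation":[[0,0,0],[0,0,0],[0,0,0],[0,0,0],[0,0,0]],"hand":[-1,-1,-1,-1,-1]}' && python3 -m jog '{"delta_rot":[[0,0,0],[0,0,0],[0,0,0],[0,0,0]],"translation":[[0,0,0],[0,0,-1.5],[0,0,-3],[0,0,-3]],"hand":[-1,-1,-1,-1]}'; python3 - <<'E'
from h import *
plan(533.1,-27.3,139,0.263+.55)
E
```

```text
t: 13.25
ee_pos: [532.4, -26.8, 138.7]
orientation: [-2.881, -1.249, 0.001]
ft_force: [-2.1, 4.1, 3.0]
width: 23.8
t: 13.65
ee_pos: [532.0, -27.3, 140.4]
orientation: [-2.884, -1.243, 0.003]
ft_force: [-0.3, 2.5, -15.5]
width: 24.0
t 13.65 pos [532.  -27.3 140.4] yaw 0.814 F [ -0.3   2.5 -15.5] M [ 0.71 -0.15 -0.08] w 24.0 q [-0.07  0.41  1.89  0.    0.85  0.68]
  trans [0.7, 0.8, 1.4] rot [-0.002, 0.001, 0.001]
```

Captive at 0.55: 15 N after 1.7 mm. I'll continue in steps of 0.12, relaxing, twisting and pulling each time.

```bash
for i in 1 2; do python3 -m jog '{"delta_rot":[[0,0,0],[0,0,-0.12],[0,0,-0.12],[0,0,-0.12],[0,0,-0.12]],"translation":[[0,0,3],[0,0,3],[0,0,1.5],[0,0,0],[0,0,0]],"hand":[-1,-1,-1,-1,-1]}' | grep -E "ee_pos|ft|ori|wid"; done
```

```text
ee_pos: [532.5, -27.6, 140.6]
orientation: [-2.806, -1.413, 0.002]
ft_force: [0.9, 0.7, -20.5]
width: 24.1
ee_pos: [532.8, -27.5, 141.6]
orientation: [-2.716, -1.578, 0.001]
ft_force: [-3.1, 1.2, -10.5]
width: 24.0
```

```bash
python3 -m jog '{"delta_rot":[[0,0,0],[0,0,0],[0,0,0]],"translation":[[0,0,-1],[0,0,-2],[0,0,-2]],"hand":[-1,-1,-1]}'
```

```text
t: 14.95
ee_pos: [533.5, -27.6, 144.1]
orientation: [2.714, 1.581, 0.001]
ft_force: [-1.9, 0.9, -7.3]
width: 24.2
```

It rises freely now at 0.79 rad (force falling). I pull straight up.

```bash
python3 -m jog '{"delta_rot":[[0,0,0],[0,0,0],[0,0,0]],"translation":[[0,0,-4],[0,0,-8],[0,0,-8]],"hand":[-1,-1,-1]}'; python3 -m jog '{"delta_rot":[[0,0,0],[0,0,0],[0,0,0],[0,0,0]],"translation":[[0,0,-5],[0,0,-10],[0,0,-16],[0,0,-16]],"hand":[-1,-1,-1,-1]}'
```

```text
t: 15.25
ee_pos: [534.8, -27.7, 153.2]
orientation: [2.713, 1.58, 0.005]
ft_force: [-0.1, 0.6, -3.0]
width: 23.8
t: 15.65
ee_pos: [534.0, -27.5, 168.9]
orientation: [2.714, 1.58, 0.003]
ft_force: [-0.4, -0.7, -3.9]
width: 23.9
```

Free: the remaining load is 3.9 N, the arbor's weight. I lift well clear, then hover short of the stand where the wrist camera sees it past the wheel.

```bash
python3 -m jog '{"delta_rot":[[0,0,0],[0,0,0],[0,0,0],[0,0,0],[0,0,0]],"translation":[[0,0,-20],[0,0,-42],[0,0,-66],[0,0,-82],[0,0,-82]],"hand":[-1,-1,-1,-1,-1]}'; python3 - <<'E'
from h import *
plan(426.6,242.5,250,1.055)
E
```

```text
t: 16.15
ee_pos: [534.6, -27.6, 252.0]
orientation: [2.712, 1.58, 0.006]
ft_force: [0.2, -0.4, -4.0]
width: 23.9
t 16.15 pos [534.6 -27.6 252. ] yaw 1.055 F [ 0.2 -0.4 -4. ] M [-0.   -0.08 -0.05] w 23.9 q [-0.07  0.25  1.8  -0.    1.08  0.44]
  trans [181.6, -227.2, 1.4] rot [0.004, -0.002, -0.0]
```

```bash
python3 -m jog '{"delta_rot":[[0,0,0],[0,0,0],[0,0,0],[0,0,0],[0,0,0]],"translation":[[25,-31,0],[52,-65,0],[80,-100,0],[108,-135,0],[136,-170,0]],"hand":[-1,-1,-1,-1,-1]}'; python3 -m jog '{"delta_rot":[[0,0,0],[0,0,0],[0,0,0],[0,0,0]],"translation":[[25,-31,0],[45,-57,0],[45,-57,0],[45,-57,0]],"hand":[-1,-1,-1,-1]}'; python3 - <<'E'
from h import *
plan(468,316,250,1.055)
c=optics.calibration("wrist"); im=optics.get_image("wrist")[:,:,::-1].copy(); cv2.imwrite("pics/w6.png",im)
print(proj(c,(468.5,316.5,90)))
cv2.imwrite("pics/w6v.png",cv2.resize(im[0:300,80:440],(720,600),interpolation=2))
E
```

```text
t: 16.65
ee_pos: [450.9, 175.9, 248.6]
orientation: [-2.715, -1.58, 0.002]
ft_force: [0.9, 0.8, -2.8]
width: 23.9
t: 17.05
ee_pos: [424.2, 242.2, 248.7]
orientation: [2.713, 1.584, -0.002]
ft_force: [-0.0, 0.8, -4.1]
width: 23.8
t 17.05 pos [424.2 242.2 248.7] yaw 1.057 F [-0.   0.8 -4.1] M [-0.04 -0.08  0.04] w 23.8 q [ 0.49  0.19  1.9  -0.    1.06  1.01]
  trans [85.8, 1.9, -1.4] rot [-0.001, 0.001, 0.002]
[252.76378887  85.08717859]
```

View pics/w6v.png

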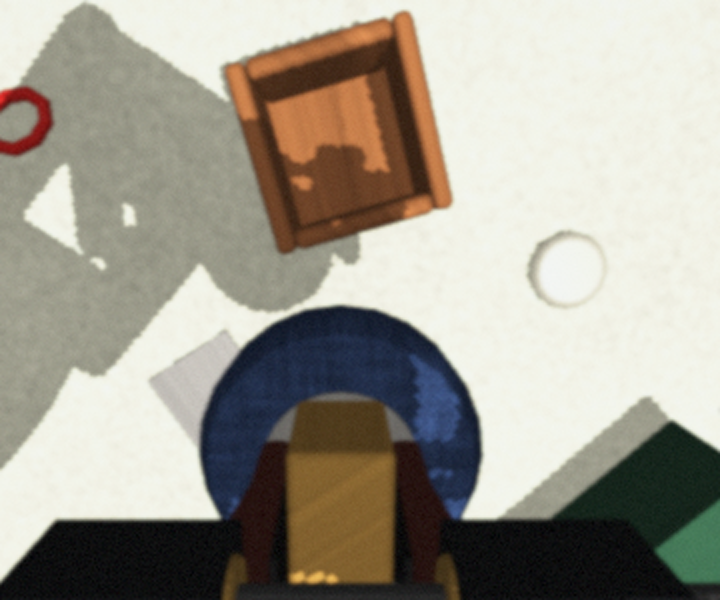

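The stand is fully visible. Its rim corners in this view are (228,65), (408,13), (451,203) and (285,250), and the opening is empty. The arbor hangs straight in the jaws.

```bash
python3 - <<'E'
from h import *
c=optics.calibration("wrist"); ct=optics.calibration("top")
uv=[(80+u/2,v/2) for u,v in((228,65),(408,13),(451,203),(285,250))]
P=np.array([onplane(c,p,90) for p in uv]); print(P.round(1).tolist(),[round(float(np.linalg.norm(P[i]-P[i-1])),1) for i in range(4)],P.mean(0).round(1))
T=lambda p:(110+p[0]/2.6,165+(p[1]-286)/2.6)
# inner opening centre / inner floor check, same rim corner (px top (52,400) = far +y)
for p,q in ((uv[0],(30,472)),(uv[1],(52,400)),(uv[2],(138,424)),(uv[3],(122,490))): print([np.round(a,1) for a in tri([ray(c,p),ray(ct,T(q))])])
m=P.mean(0); plan(m[0],m[1],200,1.055)
E
```

```text
[[444.4, 382.7, 90.0], [526.7, 360.9, 90.0], [506.3, 277.3, 90.0], [424.3, 297.7, 90.0]] [87.3, 85.1, 86.0, 84.5] [475.4 329.7  90. ]
[array([443.4, 388.6,  64.4]), array([0.3, 0.3])]
[array([526.3, 361.9,  81.4]), array([2.1, 2.1])]
[array([507.2, 272.9,  38.1]), array([6.5, 6.5])]
[array([420.5, 294.2,  26. ]), array([3.8, 3.8])]
t 17.1 pos [424.6 241.6 248.8] yaw 1.056 F [ 0.6 -0.7 -4. ] M [-0.02 -0.05  0.02] w 23.9 q [ 0.49  0.19  1.9  -0.    1.06  1.01]
  trans [101.8, 0.9, 48.7] rot [-0.0, 0.001, 0.001]
```

```bash
python3 - <<'E'
from h import *
c=optics.calibration("wrist"); cs,ct=optics.calibration("scene"),optics.calibration("top")
uv=[(80+u/2,v/2) for u,v in((228,65),(408,13),(451,203),(285,250))]
for z in (78,90):
  P=np.array([onplane(c,p,z) for p in uv]); print(z,P.mean(0).round(1)); print(" scene",[proj(cs,p).round(1).tolist() for p in P]," top",[proj(ct,p).round(1).tolist() for p in P])
im=cv2.imread("pics/scene0.png");im2=cv2.imread("pics/top0.png")
a=cv2.resize(im[135:200,340:400],(480,520),interpolation=2); b=cv2.resize(im2[200:250,115:170],(440,400),interpolation=2)
P=[onplane(c,p,90) for p in uv]
for p in P:
    u=(proj(cs,p)-[340,135])*8; cv2.circle(a,tuple(int(x) for x in u),4,(255,255,0),-1)
    u=(proj(ct,p)-[115,200])*8; cv2.circle(b,tuple(int(x) for x in u),4,(255,255,0),-1)
v=np.zeros((520,800,3),np.uint8); v[:,:400]=a[:,:400]; v[:400,400:]=b[:,:400]; cv2.imwrite("pics/v7.png",v)
E
```

```text
78 [476.  330.6  78. ]
 scene [[384.4, 147.7], [390.9, 171.0], [356.6, 170.6], [351.6, 147.5]]  top [[120.8, 236.1], [130.0, 207.4], [158.5, 213.8], [150.3, 242.5]]
90 [475.4 329.7  90. ]
 scene [[384.8, 144.8], [391.2, 167.3], [357.8, 166.9], [352.8, 144.6]]  top [[120.2, 235.5], [129.2, 207.5], [157.1, 213.8], [149.0, 241.8]]
```

View pics/v7.png

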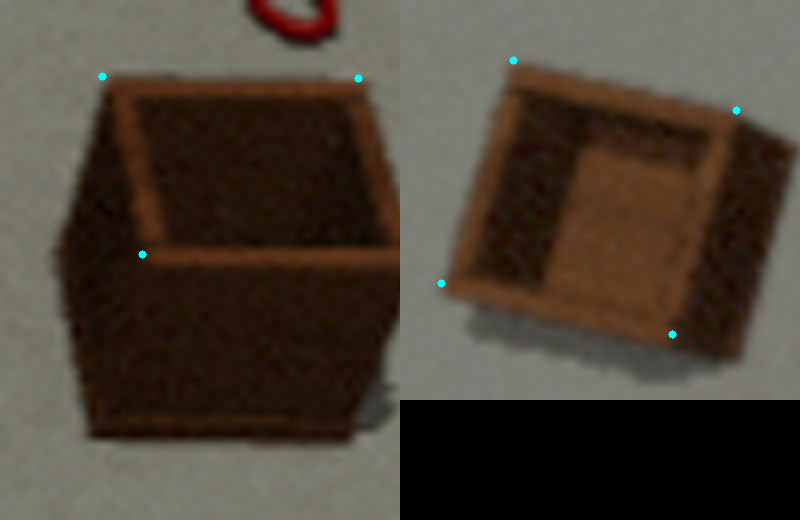

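The wrist-derived rim corners, drawn at 90 mm, fall on the rim in both fixed views to about 1 px, so height and place are confirmed. Target is (474, 328.5).

```bash
python3 -m jog '{"delta_rot":[[0,0,0],[0,0,0],[0,0,0],[0,0,0],[0,0,0]],"translation":[[35,0,0],[70,1,0],[100,1,20],[100,1,30],[100,1,30]],"hand":[-1,-1,-1,-1,-1]}'; python3 - <<'E'
from h import *
plan(474,328.5,121,1.055)
E
```

```text
t: 17.6
ee_pos: [474.3, 326.6, 217.1]
orientation: [2.715, 1.58, -0.008]
ft_force: [0.1, 0.2, -4.3]
width: 24.1
t 17.6 pos [474.3 326.6 217.1] yaw 1.054 F [ 0.1  0.2 -4.3] M [-0.09  0.07 -0.03] w 24.1 q [ 0.58  0.36  1.74 -0.    1.04  1.1 ]
  trans [2.0, -1.0, 96.1] rot [-0.002, 0.005, -0.001]
```

```bash
python3 -m jog '{"delta_rot":[[0,0,0],[0,0,0],[0,0,0],[0,0,0],[0,0,0]],"translation":[[1,0,10],[1,0,30],[1,0,50],[1,0,65],[1,0,65]],"hand":[-1,-1,-1,-1,-1]}' &&  python3 -m jog '{"delta_rot":[[0,0,0],[0,0,0],[0,0,0],[0,0,0],[0,0,0]],"translation":[[0,0,7],[0,0,14],[0,0,21],[0,0,26],[0,0,26]],"hand":[-1,-1,-1,-1,-1]}'; python3 - <<'E'
from h import *
plan(474,328.5,121,1.055)
E
```

```text
t: 18.1
ee_pos: [474.4, 327.8, 152.8]
orientation: [2.715, 1.58, -0.006]
ft_force: [-0.7, -0.7, -4.0]
width: 23.3
t: 18.6
ee_pos: [475.2, 329.1, 127.9]
orientation: [2.715, 1.581, -0.002]
ft_force: [0.5, 0.2, -4.3]
width: 23.9
t 18.6 pos [475.2 329.1 127.9] yaw 1.055 F [ 0.5  0.2 -4.3] M [-0.08 -0.07 -0.03] w 23.9 q [0.59 0.48 1.8  0.   0.86 1.1 ]
  trans [-1.1, -0.8, 6.9] rot [-0.001, 0.001, -0.0]
```

```bash
python3 -m jog '{"delta_rot":[[0,0,0],[0,0,0],[0,0,0]],"translation":[[-1,-1,3],[-1,-1,5],[-1,-1,5]],"hand":[-1,-1,-1]}';python3 -m jog '{"delta_rot":[[0,0,0],[0,0,0],[0,0,0]],"translation":[[0,0,1],[0,0,2],[0,0,2]],"hand":[-1,-1,-1]}'
```

```text
t: 18.9
ee_pos: [474.2, 328.9, 123.5]
orientation: [2.715, 1.581, -0.0]
ft_force: [0.7, 0.2, -3.7]
width: 23.4
t: 19.2
ee_pos: [474.3, 329.0, 121.6]
orientation: [-2.715, -1.581, 0.0]
ft_force: [0.9, -0.2, -5.2]
width: 24.0
```

```bash
python3 -m jog '{"delta_rot":[[0,0,0],[0,0,0]],"translation":[[0,0,1],[0,0,1]],"hand":[-1,-1]}';python3 -m jog '{"delta_rot":[[0,0,0],[0,0,0]],"translation":[[0,0,1],[0,0,1]],"hand":[-1,-1]}'
```

```text
t: 19.4
ee_pos: [474.4, 329.0, 121.0]
orientation: [-2.715, -1.581, -0.001]
ft_force: [-1.6, -0.6, 0.2]
width: 23.9
t: 19.6
ee_pos: [474.5, 329.0, 121.0]
orientation: [-2.715, -1.581, -0.001]
ft_force: [-3.8, -4.8, 9.9]
width: 24.2
```

The wheel is on the rim: contact at TCP 121.0, where 120.7 was predicted. I release, retreat and check.

```bash
python3 -m jog '{"delta_rot":[[0,0,0],[0,0,0],[0,0,0],[0,0,0],[0,0,0]],"translation":[[0,0,-1],[0,0,-1],[0,0,-1],[0,0,-1],[0,0,-1]],"hand":[0.2,0.2,0.2,0.2,0.2]}' && python3 -m jog '{"delta_rot":[[0,0,0],[0,0,0],[0,0,0],[0,0,0],[0,0,0]],"translation":[[0,0,-20],[0,0,-50],[0,0,-90],[-40,0,-110],[-80,0,-120]],"hand":[0.2,0.2,0.5,0.5,0.5]}' && python3 -m jog '{"delta_rot":[[0,0,0],[0,0,0],[0,0,0],[0,0,0],[0,0,0]],"translation":[[-40,0,-20],[-80,0,-40],[-100,0,-40],[-100,0,-40],[-100,0,-40]],"hand":[1,1,1,1,1]}'; python3 - <<'E'
from h import *
s=optics.get_image("scene")[:,:,::-1];t=optics.get_image("top")[:,:,::-1];w=optics.get_image("wrist")[:,:,::-1]
a=cv2.resize(s[120:260,90:420],(660,280)); b=cv2.resize(t[110:270,100:430],(660,320)); d=cv2.resize(w,(140,105))
v=np.zeros((600,800,3),np.uint8); v[:280,:660]=a; v[280:,:660]=b; v[:105,660:]=d; cv2.imwrite("pics/v8.png",v)
E
```

```text
t: 20.1
ee_pos: [474.3, 329.0, 120.5]
orientation: [-2.715, -1.581, 0.0]
ft_force: [0.2, -0.7, 0.5]
width: 52.5
t: 20.6
ee_pos: [435.5, 259.6, 242.7]
orientation: [2.714, 1.583, 0.006]
ft_force: [1.1, -0.6, -0.2]
width: 65.9
t: 21.1
ee_pos: [386.0, 172.7, 280.4]
orientation: [-2.715, -1.58, -0.001]
ft_force: [-0.2, -0.9, -0.6]
width: 87.7
```

View pics/v8.png

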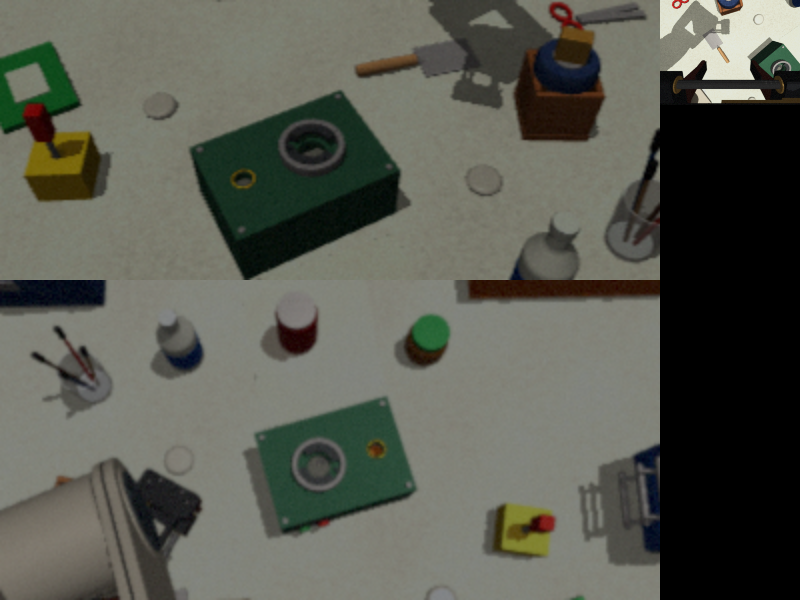

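The arbor stands upright in the stand with its wheel on the rim (scene crop (570,70)). The nose is empty, the pin is upright in its block, the bystanders are in place, and the arm is clear, so I hand in.

```bash
python3 -c "
from workcell import ctrl; print(ctrl.close_job())"
```

```text
the job is handed in; nothing more can be done
None
```

The arbor is out of the spindle and standing upright in the wooden stand, and I handed the job in at about 21 s of the 72 s allowed.

- **Catch:** I pushed the pin down through the access hole until it met the hard stop, at about 16 N with the tip roughly 32 mm below the deck. The pin then went back in its yellow block.
- **Arbor:** I twisted it anticlockwise with light pulls. It was captive at 0.55 and 0.67 rad, and let go at about 0.79 rad. I lifted it straight up by more than 110 mm before moving aside. Once free, the load was about 4 N, which is its weight.
- **Stand:** The wheel met the rim at tool height 121.0 mm against a predicted 120.7 mm.

The last pictures show the arbor upright in the stand, the nose empty and the pin upright in its block. The bystanders in view looked undisturbed, though by eye only. In the top view the arm hid the stand, so that check rests on the scene view. The highest wrist force I read was about 21 N, and nothing was touched after release.

Two checks disagreed at first:
- **Stand position:** my first estimate from the top view was about 15 mm off, because some of the corners I picked were not on the rim. The wrist view corrected it, and it matched both fixed views to about 1 pixel.
- **Return to the pin block:** one move stopped about 10 mm short. I saw this and corrected it before inserting the pin.

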